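# Shut the parts box and hold the torch on the timer

## Robot

A 6-joint arm with a two-finger parallel gripper is mounted at the origin on a cart in front of the work surface, level with it; the furniture and walls round the work are solid. World frame = base frame: x ahead of the robot, y to its left, z up, the work surface at z = 0. Lengths are in mm, angles in rad, forces in N, time in s.
With the tool pointing down it reaches from about 275 to 1000 mm from the base axis. Payload 8.4 kg.
Tool frame: the origin (TCP) lies between the finger pads; the fingertips stand r.nose_length ahead of it and the grasp point (between the pads) lies 8 mm behind it (r.nose_length is the distance from the TCP to the fingertips, in mm); y points along the fingers, x is the direction in which the jaws open and shut, and the axes are right-handed (so a half turn about y gives the same grasp; the last joint's range is limited). The gripper opens to 85 mm and grips with 20 to 120 N. Pads are 22 mm wide; open, the fingers measure 114 mm over their backs; the gripper's body (76 mm by 85 mm) begins 54 mm behind the grasp point. The pads swing forward as they close: fully open they stand 13 mm farther back than shut.
Start: joints at [-1.234, 0.353, 1.633, -0, 1.155, -0.002], TCP at [207.721, -589.474, 242.281] pointing down, gripper open.
Joint ranges: [-2.63, 2.63], [-0.92, 2.1], [0.06, 2.66], [-1.3, 4.44], [0, 2.69], [-3.02, 3.02]. Speed limits (rad/s): [2.22, 2.22, 2.79, 3.14, 3.14, 3.14].

## Interface

Orientations are given as [roll, pitch, yaw] about the fixed x, y, z axes, in that order (R = Rz(yaw) Ry(pitch) Rx(roll)).
In Python, from rig import r, cams, order gives the robot as it stands. The module is installed in compiled form; this text tells all that it offers.
- The arm moves only by the shell command python3 -m crank 'ROWS' [FORCE]. ROWS is JSON, a list of rows, each a list of 7 numbers: the turn, a rotation vector about the tool's x, y, z in degrees, then the shift along the tool's x, y, z in cm, then the opening, from -1 (shut) to 1 (fully open). A call has exactly 10 rows; each row shifts and turns the pose as measured when the row begins, along the tool's axes as they then stand; what a row does not reach is not made up. A row lasts 1/12 s, in which the tool goes at most 41.7 mm and 7.16 degrees, less where a joint would pass 70% of its speed; a pose out of reach is approached as far as the arm can. A call with a gripper value outside its range is refused whole. The fingers move at their own pace and stop on an object; FORCE is the grip in N (left out, the last holds). Time passes only in rows, so rows that do not move let the fingers close, or fill a call up. It gives the time, the measured TCP pose, the force and the opening at its end, in the units of the state.
- r.sense(): the state, without advancing time (a new reading comes with each control period).
- cams.grab_frame(name): name is "scene" or "top" or "wrist"; returns the picture (480x640x3 uint8, blue, green, red); there is no depth.
- cams.camera_info(name): a dict with "intrinsics" (3x3 intrinsics, pixels), "k1" (the pictures are not rectified: a ray, as slopes to the right and down, at radius r is drawn at 1 + k1 r^2 times it, then the intrinsics apply), "view" (4x4, takes a point from world to camera coordinates); the wrist camera has in their place "hand_eye" (4x4, takes a point from camera to tool coordinates, whose origin is the TCP and whose axes are the tool frame's). Camera axes: x right, y up, looking along -z (the intrinsics and any distortion apply to the point x, -y, -z); pixel columns grow to the right and rows downward; lengths in mm; the calibration is good to about 2 mm. A picture is of the moment at which its call begins: read the wrist's pose just before it. camera_info takes no time and is no camera call.
- order.sign_off(): hands the job in, once; it reports no verdict.
The state is a dict: "clock": time; "qpos": joint angles; "qvel": joint speeds; "joint_efforts": joint torques, N m; "eef_pos": TCP position; "tcp_rot": TCP orientation; "contact_force": force on the tool from outside, world axes, zero at the start; "wrist_torque": the same for the moment, N m; "opening": opening from 0.0 (shut) to 1.0 (fully open).
Only numpy, scipy, OpenCV 4.12 (cv2) and the standard library are available. Lean on these libraries where they do the work, as an engineer would, in place of code of your own. Each camera call takes 0.05 s, during which the arm holds its last target.

## Task

I am about to mend the kitchen timer and need light. First fold the blue lid of the spare parts box fully closed so that nothing gets lost; then draw the pocket torch up out of its charging stand and tip it about half-way over (45 degrees), its lens pointing down at the middle of the timer's top from about 15 cm away, and keep holding it still there: finish with the torch in the gripper, raised and touching nothing else. Leave the timer and the things standing about where they are.

Things in the scene. Friction and masses are not known exactly. Their poses are not given: they have to be found in the camera images.
- lid (a joint): hinge of the parts box's lid, rad: 0 = fully closed (lid flat on the rim), grows as it opens upward; stands part open at the start (0.4 to 0.8). The hinge is stiff: the lid stays where it is left and must be pushed all the way down; about 1 N at its free edge moves it.
- parts_box: open grey box 110 (x) x 130 (y) x 45 mm high, fixed to the surface, with a blue hinged lid (keep wrists clear of the wall cabinets that hang over the back of the worktop: their fronts are 0.60 m ahead of the robot base axis, their undersides 0.55 m above the surface; a tiled wall stands about 0.46 m to the left); origin at the centre of its underside, z up. The lid's hinge runs along its +x rim (the far side, away from the robot), the free edge is on its -x side when closed.
- lid_hinge (a point): middle of the hinge line, on the box's far rim 45.5 mm above the surface and 55 mm along the box's +x axis from its centre; frame turns with the lid: its -x axis points along the lid to the free edge, its z axis is the lid's outward (upper) normal, y is the hinge line. The lid is a flat blue plate 134 mm wide along y; its upper face is 7 mm above the hinge line.
- lid_edge (a point): upper face of the small tab (14 x 36 mm, 6 mm thick) in the middle of the lid's free edge; 122 mm from the hinge line; axes as lid_hinge.
- stand: black charging stand, fixed to the surface: square foot 85 x 85 x 8 mm with a round cup in the middle, 49 mm outside, 40 mm inside, rim 42 mm above the surface; inner floor 12 mm above the surface (cup 30 mm deep). Origin at the centre of its underside, z up. It stands on either the left or the right; the parts box is on the other side.
- torch: pocket torch 115 mm long, loose, about 0.12 kg, standing lens down in the stand's cup, tail up. Origin at the centre of the lens; its z axis runs along the torch from lens to tail, so light shines along -z. Round about z: silver head 34 mm across from z = 0 to 28 mm, tapering to a dark tube 25 mm across from z = 40 to 112 mm, rubber tail button up to 115 mm. Draw it straight up by more than 30 mm to clear the cup.
- torch_grip (a point): point on the torch's axis, on the dark tube 80 mm from the lens and 35 mm below the end of the tail: the place to take it; axes as torch.
- timer: red and white round kitchen timer, 64 mm across, 47 mm high, loose, standing on the black hob (a flat glass plate 5 mm above the rest of the surface) between box and stand; origin at the centre of its underside, z up.
- timer_top (a point): centre of the timer's top, 47 mm above its underside: what the torch must point at.
- sugar_tin: bystander: small grey tin with a wooden lid, 68 x 68 x 85 mm, on the hob behind the timer; origin at the centre of its underside. Leave alone.
- cup: bystander: dark blue espresso cup, 63 x 86 x 50 mm; origin at the centre of its underside. Leave alone.
- shot_glass: bystander: small clear shot glass, 49 mm wide, 62 mm high; origin at the centre of its underside. Leave alone.
- tumbler: bystander: clear tumbler, 80 mm wide, 91 mm high; origin at the centre of its underside. Leave alone.
- dropper: bystander: amber bottle with black dropper top, 34 mm wide, 102 mm high; origin at the centre of its underside. Leave alone.
- peg: bystander: wooden clothes peg lying flat, 15 x 72 x 12 mm; origin at the centre of its underside. Leave alone.
Mind the look-alikes: they are no part of the job. What is shaped like the torch but purple or red is not meant.

How it is judged (in metres and radians):
On the way, in this order (a step that is already met when the one before it is completed fails the run):
1. the lid of the parts box is fully closed (value of joint lid below 0.05 rad), for 0.2 s.
2. the torch is drawn up clear of its stand (z of torch in the frame of stand above 0.05 m and contact force between torch and stand below 0.05 N and contact force between the fingers and torch above 0.5 N), for 0.2 s.
At the end, for the whole second after the job is handed in: Lid closed (within 0.06 rad); gripper holds the torch still, lens over 90 mm up, tipped 32 to 60 degrees from vertical; centre of the timer's top 90 to 210 mm ahead of the lens and within 30 mm of the torch's x and y zero; torch touches nothing else listed (value of joint lid below 0.06 rad and contact force between the fingers and torch above 0.5 N and height (world z) of torch above 0.09 m and angle between torch's own z axis and vertical between 0.55 and 1.05 rad and x of timer_top in the frame of torch between -0.03 and 0.03 m and y of timer_top in the frame of torch between -0.03 and 0.03 m and z of timer_top in the frame of torch between -0.21 and -0.09 m and linear speed of torch below 0.03 m/s and angular speed of torch below 0.2 rad/s and contact force between torch and stand below 0.05 N and contact force between torch and parts_box below 0.05 N and contact force between torch and timer below 0.05 N and contact force between torch and sugar_tin below 0.05 N and contact force between torch and cup below 0.05 N and contact force between torch and shot_glass below 0.05 N and contact force between torch and tumbler below 0.05 N and contact force between torch and dropper below 0.05 N and contact force between torch and peg below 0.05 N); the arm keeps its last pose, push and grip.
It fails at once if the timer is moved by more than 25 mm (distance of timer from where it was at the start of the episode above 0.025 m).
It fails at once if a bystander is moved by more than 25 mm (distance of any of sugar_tin, cup, shot_glass, tumbler, dropper, peg from where it was at the start of the episode above 0.025 m).
It also fails if it takes over 56 s, if anything falls off the work surface, if the arm or the gripper's body presses on something with over 40 N, if the wrist force passes 120 N, or if a joint passes its speed limit or range.

## Working session

There is one attempt and no reset: what is moved stays moved. The work goes in short steps, Python scripts to look and compute and a shell command to move; the robot and the scene stay as the last step left them, time stands still between calls to the robot, and variables do not carry over. Pictures are saved under pics/ and viewed, and the job is handed in when it is done.

```bash
mkdir -p pics; cat > h.py <<'E'
import numpy as np, cv2
from rig import r,cams,order
from scipy.spatial.transform import Rotation as R
def grab(n,f):
    im=cams.grab_frame(n); cv2.imwrite('pics/'+f+'.png',im); return im
def ray(name,u,v,st=None):
    c=cams.camera_info(name);K=np.array(c['intrinsics']);k=c['k1']
    d=np.array([(u-K[0,2])/K[0,0],(v-K[1,2])/K[1,1]])
    p=d.copy()
    for _ in range(30): p=d/(1+k*(p@p))
    dc=np.array([p[0],-p[1],-1.0])
    if 'view' in c: M=np.linalg.inv(np.array(c['view']))
    else:
        T=np.eye(4);T[:3,:3]=rot(st);T[:3,3]=st['eef_pos'];M=T@np.array(c['hand_eye'])
    return M[:3,3],M[:3,:3]@dc
def rot(st): return R.from_euler('xyz',st['tcp_rot']).as_matrix()
def onz(name,u,v,z,st=None):
    o,d=ray(name,u,v,st); return o+d*(z-o[2])/d[2]
def tri(*rays):
    A=np.zeros((3,3));b=np.zeros(3)
    for o,d in rays:
        d=d/np.linalg.norm(d);P=np.eye(3)-np.outer(d,d);A+=P;b+=P@o
    x=np.linalg.solve(A,b)
    return x,[np.linalg.norm((np.eye(3)-np.outer(d,d)/(d@d))@(x-o)) for o,d in rays]
def proj(name,p,st=None):
    c=cams.camera_info(name);K=np.array(c['intrinsics'])
    if 'view' in c: V=np.array(c['view'])
    else:
        T=np.eye(4);T[:3,:3]=rot(st);T[:3,3]=st['eef_pos'];V=np.linalg.inv(T@np.array(c['hand_eye']))
    q=V[:3,:3]@np.array(p)+V[:3,3]; s=np.array([q[0]/-q[2],-q[1]/-q[2]]); s=s*(1+c['k1']*(s@s))
    return K[0,0]*s[0]+K[0,2],K[1,1]*s[1]+K[1,2]
E
python3 - <<'E'
from h import *
np.set_printoptions(precision=3,suppress=True)
print(r.sense(), r.nose_length)
for n in ['scene','top','wrist']:
    print(n,cams.camera_info(n))
    grab(n,n+'0')
print(r.sense()['clock'])
E
```

```text
{'clock': 0.0, 'qpos': array([-1.234,  0.354,  1.634,  0.   ,  1.155, -0.002]), 'qvel': array([ 0.001, -0.001, -0.001,  0.   , -0.001, -0.   ]), 'joint_efforts': array([  0.003, -60.526, -34.207,   0.   ,   0.01 ,   0.   ]), 'eef_pos': array([ 207.576, -589.029,  241.549]), 'tcp_rot': array([-1.571,  0.001, -1.232]), 'contact_force': array([-0.455, -0.052, -0.45 ]), 'wrist_torque': array([-0.002, -0.016, -0.026]), 'opening': 0.9975091459010396} 11.0
scene {'intrinsics': array([[456.665,   0.   , 322.21 ],
       [  0.   , 456.665, 239.92 ],
       [  0.   ,   0.   ,   1.   ]]), 'k1': -0.1156249630124051, 'view': array([[    0.843,    -0.538,    -0.006,  -499.48 ],
       [    0.325,     0.5  ,     0.802,  -189.949],
       [   -0.429,    -0.678,     0.597, -1108.137],
       [    0.   ,     0.   ,     0.   ,     1.   ]])}
top {'intrinsics': array([[525.166,   0.   , 324.725],
       [  0.   , 525.166, 241.13 ],
       [  0.   ,   0.   ,   1.   ]]), 'k1': -0.12894514656276135, 'view': array([[    0.004,    -1.   ,    -0.019,  -108.213],
       [    0.983,     0.001,     0.185,  -543.916],
       [   -0.185,    -0.02 ,     0.982, -1258.839],
       [    0.   ,     0.   ,     0.   ,     1.   ]])}
wrist {'intrinsics': array([[339.822,   0.   , 320.251],
       [  0.   , 339.822, 238.585],
       [  0.   ,   0.   ,   1.   ]]), 'k1': -0.046082488365512805, 'hand_eye': array([[   1.   ,   -0.001,    0.   ,   -0.159],
       [   0.   ,    0.308,   -0.951, -131.145],
       [   0.001,    0.951,    0.308,   79.302],
       [   0.   ,    0.   ,    0.   ,    1.   ]])}
0.15
```

View pics/scene0.png

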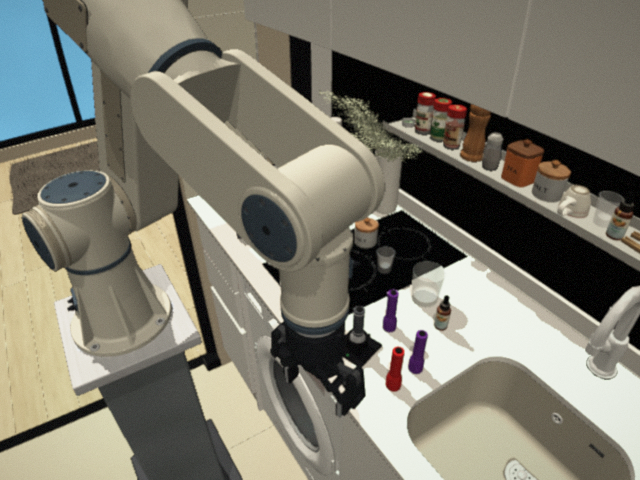

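View pics/top0.png

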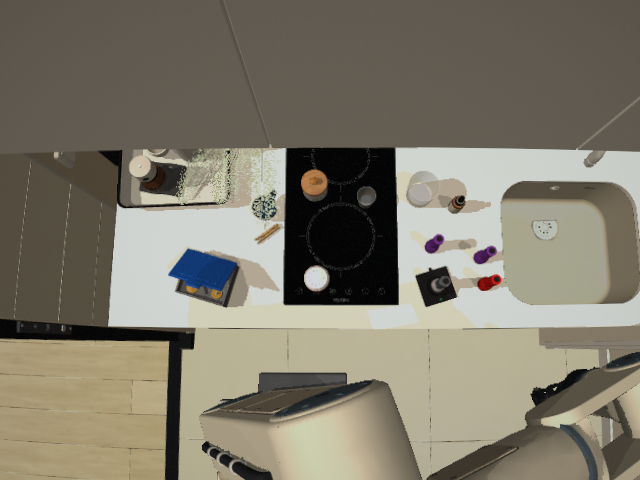

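View pics/wrist0.png

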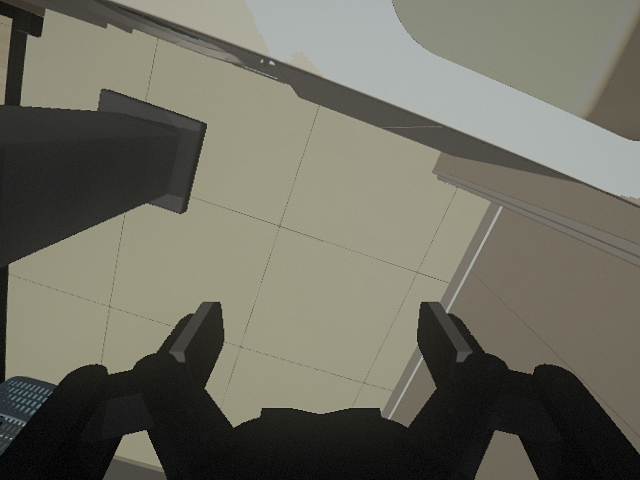

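```bash
python3 - <<'E'
import cv2
im=cv2.imread('pics/top0.png')
a=cv2.resize(im[230:320,150:270],None,fx=5,fy=5,interpolation=cv2.INTER_CUBIC)
b=cv2.resize(im[220:320,400:520],None,fx=5,fy=5,interpolation=cv2.INTER_CUBIC)
cv2.imwrite('pics/ca.png',a);cv2.imwrite('pics/cb.png',b)
c=cv2.resize(im[160:310,240:400],None,fx=4,fy=4,interpolation=cv2.INTER_CUBIC);cv2.imwrite('pics/cc.png',c)
E
```

```text
(no output)
```

View pics/ca.png

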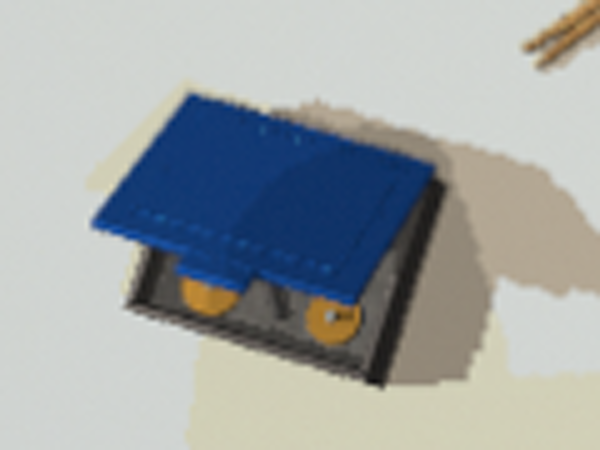

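View pics/cb.png

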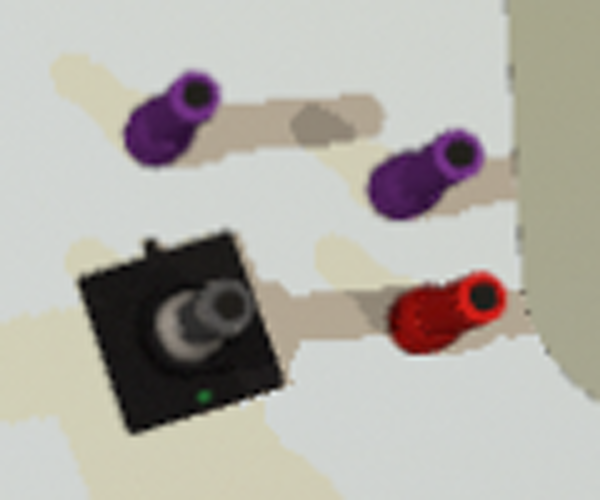

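View pics/cc.png

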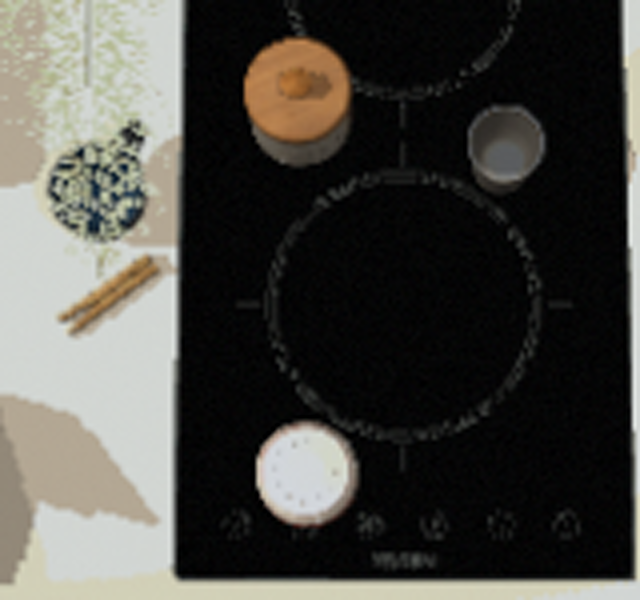

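```bash
python3 - <<'E'
from h import *
np.set_printoptions(precision=1,suppress=True)
A=lambda x,y:(150+x/5-.4,230+y/5-.4)
B=lambda x,y:(400+x/5-.4,220+y/5-.4)
C=lambda x,y:(240+x/4-.4,160+y/4-.4)
for n,p,z in [('nearL',A(128,308),45),('nearR',A(382,385),45),('farR',A(443,180),45),('hingeL',A(190,93),50),('hingeR',A(437,165),50)]:
    print(n,onz('top',*p,z))
for z in (90,105,120):
    print(z,'freeL',onz('top',*A(92,222),z),'freeR',onz('top',*A(355,302),z),'tab',onz('top',*A(212,280),z))
for n,p,z in [('foot',B(232,232),8),('foot',B(285,382),8),('foot',B(132,432),8),('foot',B(80,278),8),('tail',B(230,306),127),('timer',C(303,472),52),('tin',C(298,90),85),('shot',C(506,143),62)]:
    print(n,onz('top',*p,z))
E
```

```text
nearL [417.5 266.6  45. ]
nearR [380.5 136.3  45. ]
farR [482.8 109.1  45. ]
hingeL [525.8 238.8  50. ]
hingeR [489.6 111.4  50. ]
90 freeL [455.1 272.8  90. ] freeR [417.3 141.4  90. ] tab [427.3 211.8  90. ]
105 freeL [453.2 267.9 105. ] freeR [415.9 138.1 105. ] tab [425.8 207.7 105. ]
120 freeL [451.4 263.1 120. ] freeR [414.5 134.8 120. ] tab [424.3 203.5 120. ]
foot [ 487.6 -416.5    8. ]
foot [ 410.8 -441.     8. ]
foot [ 385.8 -362.2    8. ]
foot [ 464.  -337.7    8. ]
tail [ 436.3 -388.9  127. ]
timer [452.5 -84.2  52. ]
tin [686.6 -80.5  85. ]
shot [ 658.9 -210.4   62. ]
```

The things that could be taken for the torch (top picture): grey/black torch in the black stand (tail at 445,281), purple (439,239), purple (492,251) and red (496,279). By description it is the silver-headed one in the stand, and the close crop confirms that. The stand foot centre and the tail agree at about (437, -389). Box hinge is at about (505,171), yaw -16°. First I swing over to the box, with the jaws shut and yaw turned to 0.

```bash
python3 -m crank '[[0,-7,0,-3.24,0,2.34,-1],[0,-7,0,-2.93,0,2.72,-1],[0,-7,0,-2.58,0,3.06,-1],[0,-7,0,-2.19,0,3.35,-1],[0,-7,0,-1.77,0,3.59,-1],[0,-7,0,-1.32,0,3.78,-1],[0,-7,0,-0.85,0,3.91,-1],[0,-7,0,-0.36,0,3.98,-1],[0,-7,0,0.13,0,4,-1],[0,-7,0,0.6,0,3.95,-1]]' 60; python3 -c "
from h import *
print(r.sense()['qpos'])"
```

```text
clock: 0.98
eef_pos: [314.8, -195.1, 238.1]
tcp_rot: [-1.571, 0.001, 0.014]
contact_force: [1.1, 0.2, 0.1]
opening: -0.0
[-5.58490671e-01 -5.82727466e-02  2.13640634e+00 -4.95277353e-04
  1.06381332e+00 -5.72386066e-01]
```

```bash
python3 -m crank '[[0,0,0,1.2,0,3.9,-1],[0,0,0,1.2,0,3.9,-1],[0,0,0,1.2,0,3.9,-1],[0,0,0,1.2,0,3.9,-1],[0,0,0,1.2,0,3.9,-1],[0,0,0,1.2,0,3.9,-1],[0,0,0,1.2,0,3.9,-1],[0,0,0,1.3,0,3.9,-1],[0,0,0,1.3,0,3.9,-1],[0,0,0,1.3,0,3.9,-1]]'; python3 - <<'E'
from h import *
st=r.sense();print(st['qpos'],st['eef_pos'])
grab('wrist','w1');grab('scene','s1');grab('top','t1')
E
```

```text
clock: 1.82
eef_pos: [424.7, 207.3, 239.6]
tcp_rot: [-1.572, -0.006, 0.024]
contact_force: [1.1, -0.5, 0.5]
opening: -0.0
[ 0.45317437  0.11366742  1.95419034 -0.00367653  1.06895367  0.43066572] [424.71743276 207.3065094  239.61438111]
```

View pics/w1.png

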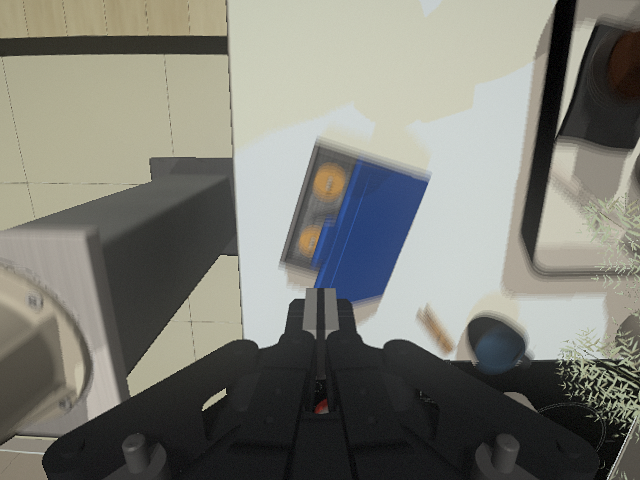

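View pics/s1.png

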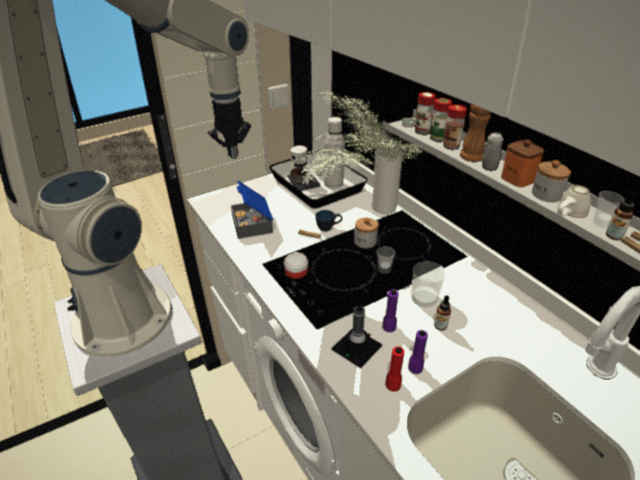

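View pics/t1.png

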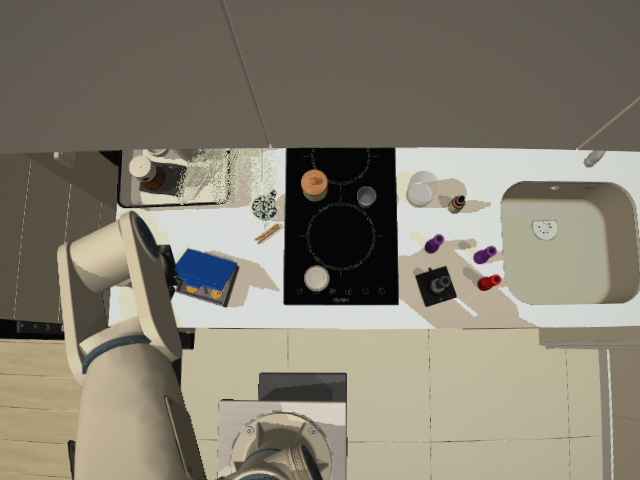

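```bash
python3 - <<'E'
from h import *
st=r.sense();print(st['eef_pos'],st['qvel'])
im=cv2.imread('pics/s1.png')
cv2.imwrite('pics/cs.png',cv2.resize(im[170:250,215:315],None,fx=7,fy=7,interpolation=cv2.INTER_CUBIC))
E
```

```text
[425.14640749 207.45426577 239.33294436] [-0.05390485 -0.03127651  0.04944138 -0.01405312  0.01620439 -0.02778777]
```

View pics/cs.png

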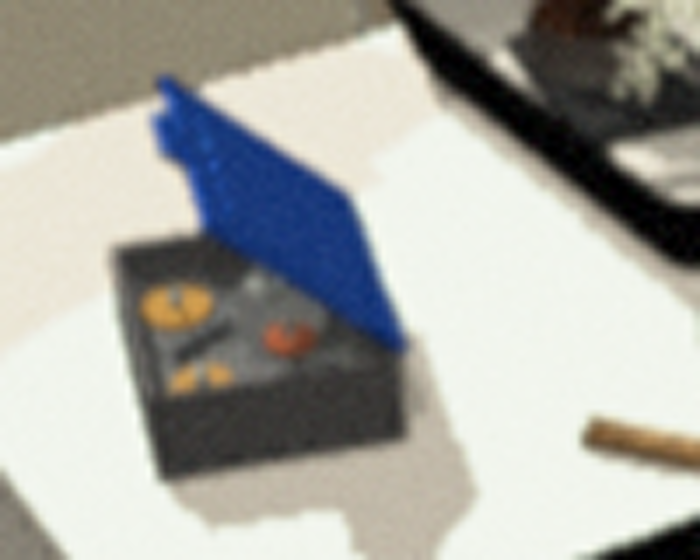

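```bash
python3 - <<'E'
from h import *
np.set_printoptions(precision=1,suppress=True)
A=lambda x,y:(150+x/5-.4,230+y/5-.4)
S=lambda x,y:(215+x/7-.4,170+y/7-.4)
for n,a,s in [('fL',(92,222),(163,80)),('fR',(355,302),(207,228)),('hL',(190,93),(345,190)),('hR',(437,165),(405,345)),('tab',(210,280),(165,140)),('nearR',(382,385),(155,395)),('nearL',(128,308),(117,248))]:
    print(n,*tri(ray('top',*A(*a)),ray('scene',*S(*s))))
E
```

```text
fL [451.4 264.  117.4] [np.float64(0.2820212725166926), np.float64(0.2820212725167754)]
fR [414.2 134.9 120. ] [np.float64(0.34016028473279974), np.float64(0.3401602847329381)]
hL [524.8 239.8  48.3] [np.float64(1.379779691501333), np.float64(1.379779691501187)]
hR [489.  112.3  47.4] [np.float64(1.0121406801486368), np.float64(1.012140680148805)]
tab [424.7 202.7 125. ] [np.float64(0.9853185194691917), np.float64(0.9853185194692283)]
nearR [380.9 135.3  48.8] [np.float64(0.7588312980767677), np.float64(0.7588312980768034)]
nearL [419.2 268.3  38. ] [np.float64(1.201631657221778), np.float64(1.2016316572217989)]
```

```bash
python3 -m crank '[[0,0,0,0.5,0,-0.5,-1],[0,0,0,0.5,1,-0.5,-1],[0,0,0,0.5,1,-0.5,-1],[0,0,0,0.3,1.5,0,-1],[0,0,0,0,1.5,0,-1],[0,0,0,0,1.5,0,-1],[0,0,0,0,1.5,0,-1],[0,0,0,0,1.5,0,-1],[0,0,0,0,1.5,0,-1],[0,0,0,0,1,0,-1]]'
```

```text
clock: 2.8
eef_pos: [446.6, 176.7, 110.1]
tcp_rot: [-1.574, -0.006, 0.013]
contact_force: [-0.4, 0.5, 1.1]
opening: 0.0
```

```bash
python3 -m crank '[[0,0,0,-0.5,0.5,0.5,-1],[0,0,0,-0.3,0.5,0.3,-1],[0,0,0,0,0.5,0,-1],[0,0,0,0,0.5,0,-1],[0,0,0,0,0.5,0,-1],[0,0,0,0,0.4,0,-1],[0,0,0,0,0.4,0,-1],[0,0,0,0,0.4,0,-1],[0,0,0,0,0.3,0,-1],[0,0,0,0,0.3,0,-1]]'
```

```text
clock: 3.63
eef_pos: [437.5, 179.8, 61.7]
tcp_rot: [-1.575, -0.004, 0.007]
contact_force: [-10.4, -4.7, 52.8]
opening: 0.006
```

Contact is at the expected closed height with 53 N on the fingertips, so I back off and look.

```bash
python3 -m crank '[[0,0,0,0,-0.1,0,-1],[0,0,0,0,-0.2,0,-1],[0,0,0,0,-1,0,-1],[0,0,0,0,-2,0,-1],[0,0,0,0,-2.5,0,-1],[0,0,0,0,-2.5,0,-1],[0,0,0,0,-3,0,-1],[0,0,0,0,-3,0,-1],[0,0,0,0,-3,0,-1],[0,0,0,0,-3,0,-1]]'; python3 - <<'E'
from h import *
im=grab('scene','s2')
cv2.imwrite('pics/cs2.png',cv2.resize(im[170:350,215:475],None,fx=3,fy=3,interpolation=cv2.INTER_CUBIC))
E
```

```text
clock: 4.47
eef_pos: [432.9, 179.3, 271.3]
tcp_rot: [-1.579, 0.006, 0.008]
contact_force: [0.6, 0.7, 0.1]
opening: -0.002
```

View pics/cs2.png

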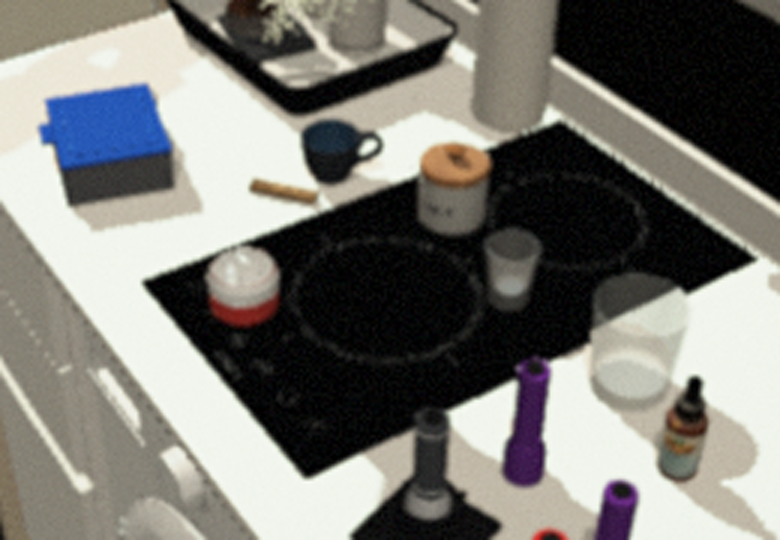

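```bash
python3 -m crank '[[0,0,0,0,-0.3,-3,1],[0,0,0,0,0,-3.8,1],[0,0,0,0,0,-3.8,1],[0,0,0,0,0,-3.8,1],[0,0,0,0,0,-3.8,1],[0,0,0,0,0,-3.8,1],[0,0,0,0,0,-3.8,1],[0,0,0,0,0,-3.8,1],[0,0,0,0,0,-3.8,1],[0,0,0,0,0,-3.8,1]]';python3 -m crank '[[0,0,0,0,0,-3.8,1],[0,0,0,0,0,-3.8,1],[0,0,0,0,0,-2.5,1],[0,0,0,0,0,-2,1],[0,0,0,0,0,-1.5,1],[0,0,0,0,0,-1,1],[0,0,0,0,0,0,1],[0,0,0,0,0,0,1],[0,0,0,0,0,0,1],[0,0,0,0,0,0,1]]'
python3 - <<'E'
from h import *
np.set_printoptions(precision=3,suppress=True)
st=r.sense();print(st['eef_pos'],st['tcp_rot'],st['qpos'])
grab('wrist','w3');grab('top','t3')
E
```

```text
clock: 5.35
eef_pos: [441.4, -199.9, 292.4]
tcp_rot: [-1.572, -0.023, 0.02]
contact_force: [1.8, 0.0, -0.6]
opening: 0.999
clock: 6.18
eef_pos: [440.9, -359.6, 295.5]
tcp_rot: [-1.576, -0.026, 0.013]
contact_force: [-0.8, -0.5, -0.3]
opening: 0.996
[ 440.929 -359.596  295.483] [-1.576 -0.026  0.013] [-0.694  0.206  1.711  0.014  1.201 -0.712]
```

View pics/w3.png

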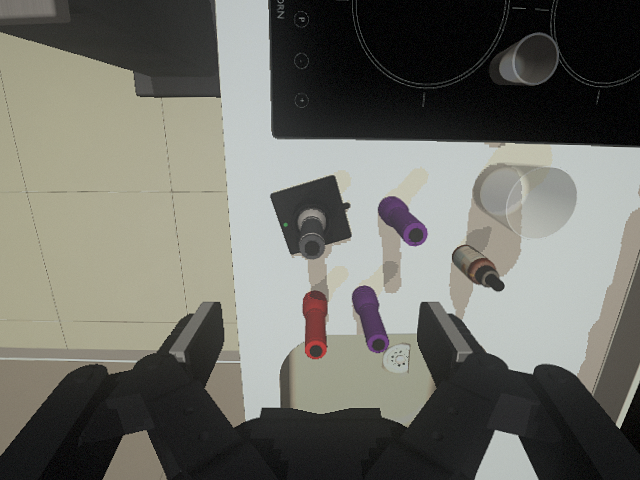

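View pics/t3.png

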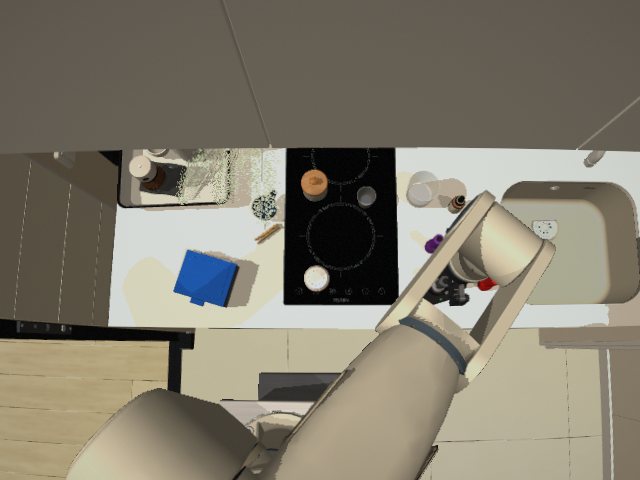

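```bash
python3 - <<'E'
from h import *
np.set_printoptions(precision=1,suppress=True)
st=r.sense()
print(onz('wrist',312,249,127,st))
print(tri(ray('wrist',312,249,st),ray('scene',359,308.5)), tri(ray('wrist',312,249,st),ray('top',445.6,280.8)))
st2=r.sense();print(st2['eef_pos'])
for z in (0,8): print([onz('wrist',u,v,8,st) for u,v in [(335,176),(351,239),(291,256),(271,192)]])
# timer: scene crop (243,258)
t=cv2.imread('pics/t3.png');h=cv2.cvtColor(t,cv2.COLOR_BGR2HSV)
m=(h[260:300,295:340,2]>100).astype(np.uint8);print(cv2.moments(m,True)['m10']/m.sum()+295,cv2.moments(m,True)['m01']/m.sum()+260,m.sum())
print(onz('top',316,278,52))
print([onz('top',u,v,52) for u,v in [(187,250),(238,264),(226,307),(175,291)]])
E
```

```text
[ 438.5 -388.5  127. ]
(array([ 437.7, -389.6,  122.6]), [np.float64(0.9526991136199288), np.float64(0.9526991136199014)]) (array([ 437.9, -391.2,  118.4]), [np.float64(0.7907025229942893), np.float64(0.7907025229941864)])
[ 441.  -359.6  295.6]
[array([ 466.9, -336.6,    8. ]), array([ 489.9, -417.8,    8. ]), array([ 411.7, -441.8,    8. ]), array([ 388.1, -357. ,    8. ])]
[array([ 466.9, -336.6,    8. ]), array([ 489.9, -417.8,    8. ]), array([ 411.7, -441.8,    8. ]), array([ 388.1, -357. ,    8. ])]
315.8511904761905 277.9940476190476 504
[451.6 -85.8  52. ]
[array([520.8, 239.5,  52. ]), array([485.8, 108.4,  52. ]), array([379. , 134.8,  52. ]), array([417.3, 264.9,  52. ])]
```

```bash
python3 -m crank '[[0,0,0.5,-0.1,0,-1,1],[0,0,0.5,-0.1,0,-1,1],[0,0,0.5,-0.1,0,-0.8,1],[0,0,0,0,1,0,1],[0,0,0,0,2,0,1],[0,0,0,0,2,0,1],[0,0,0,0,2,0,1],[0,0,0,0,1.5,0,1],[0,0,0,0,0.7,0,1],[0,0,0,0,0,0,1]]'; python3 -m crank '[[0,0,0,0,0,0,1],[0,0,0,0,0,0,1],[0,0,0,0,0,0,1],[0,0,0,0,0,0,1],[0,0,0,0,0,0,1],[0,0,0,0,0,0,1],[0,0,0,0,0,0,1],[0,0,0,0,0,0,1],[0,0,0,0,0,0,1],[0,0,0,0,0,0,1]]'; python3 - <<'E'
from h import *
st=r.sense();print(st['eef_pos'],st['tcp_rot'])
grab('wrist','w4');
for z in (97,127): print(proj('wrist',(437.5,-389,z),st))
E
```

```text
clock: 7.12
eef_pos: [438.6, -392.0, 197.3]
tcp_rot: [-1.577, 0.002, 0.013]
contact_force: [0.7, 0.1, 0.3]
opening: 1.0
clock: 7.95
eef_pos: [440.2, -393.7, 201.2]
tcp_rot: [-1.581, -0.002, 0.013]
contact_force: [-0.3, 0.7, 0.1]
opening: 1.004
[ 440.22005716 -393.69469775  201.21594335] [-1.58109405 -0.00207648  0.01320629]
(np.float64(315.8700710328773), np.float64(235.08268334602533))
(np.float64(315.4490598105941), np.float64(249.50002375591365))
```

View pics/w4.png

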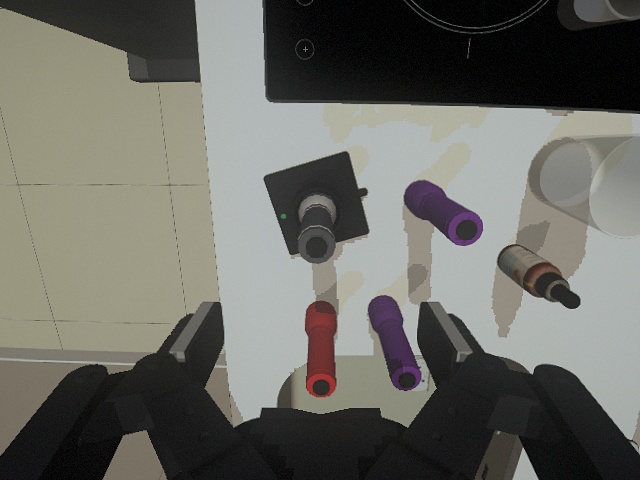

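```bash
python3 -m crank '[[0.3,0,0,-0.1,1,0.2,1],[0.3,0,0,-0.1,1.5,0.2,1],[0,0,0,-0.1,1.5,0.1,1],[0,0,0,0,1.5,0,1],[0,0,0,0,1.5,0,1],[0,0,0,0,1.5,0,1],[0,0,0,0,1.2,0,1],[0,0,0,0,0.9,0,1],[0,0,0,0,0.4,0,1],[0,0,0,0,0,0,1]]'; python3 - <<'E'
from h import *
st=r.sense();print(st['eef_pos'],st['tcp_rot'])
grab('wrist','w5');
E
```

```text
clock: 8.83
eef_pos: [435.7, -386.7, 81.2]
tcp_rot: [-1.567, -0.001, 0.013]
contact_force: [0.8, 0.7, -0.1]
opening: 0.997
[ 435.6810512  -386.71904585   81.18405572] [-1.56678882e+00 -8.66200918e-04  1.29047678e-02]
```

View pics/w5.png

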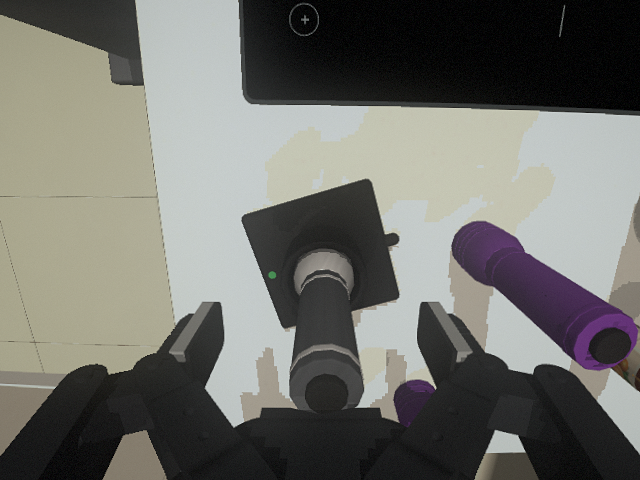

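```bash
python3 -m crank '[[0,0,0,0.1,0,-0.1,1],[0,0,0,0.1,0,-0.1,0.6],[0,0,0,0,0,0,0],[0,0,0,0,0,0,-0.3],[0,0,0,0,0,0,-0.6],[0,0,0,0,0,0,-1],[0,0,0,0,0,0,-1],[0,0,0,0,0,0,-1],[0,0,0,0,0,0,-1],[0,0,0,0,0,0,-1]]' 70
```

```text
clock: 9.72
eef_pos: [439.7, -390.5, 85.1]
tcp_rot: [-1.571, -0.005, 0.013]
contact_force: [1.4, -0.0, 0.3]
opening: 0.275
```

```bash
python3 -m crank '[[0,0,0,0,-0.3,0,-1],[0,0,0,0,-0.6,0,-1],[0,0,0,0,-1,0,-1],[0,0,0,0,-1.5,0,-1],[0,0,0,0,-2,0,-1],[0,0,0,0,-2,0,-1],[0,0,0,0,-2,0,-1],[0,0,0,0,-2,0,-1],[0,0,0,0,-2,0,-1],[0,0,0,0,-2,0,-1]]'; python3 -m crank '[[0,0,0,0,-1.5,0,-1],[0,0,0,0,-0.7,0,-1],[0,0,0,0,0,0,-1],[0,0,0,0,0,0,-1],[0,0,0,0,0,0,-1],[0,0,0,0,0,0,-1],[0,0,0,0,0,0,-1],[0,0,0,0,0,0,-1],[0,0,0,0,0,0,-1],[0,0,0,0,0,0,-1]]'; python3 - <<'E'
from h import *
st=r.sense();print(st['eef_pos'],st['tcp_rot'],st['qpos'])
grab('wrist','w6');grab('scene','s6')
E
```

```text
clock: 10.55
eef_pos: [436.5, -388.4, 247.7]
tcp_rot: [-1.566, -0.0, 0.013]
contact_force: [0.8, 0.1, -1.9]
opening: 0.274
clock: 11.38
eef_pos: [436.2, -388.3, 274.5]
tcp_rot: [-1.568, -0.003, 0.013]
contact_force: [-0.1, 0.1, -0.5]
opening: 0.274
[ 436.18811135 -388.25702247  274.53619951] [-1.56838747 -0.00265819  0.01289405] [-0.7319243   0.25994654  1.68880907  0.00384466  1.19251807 -0.7462409 ]
```

View pics/w6.png

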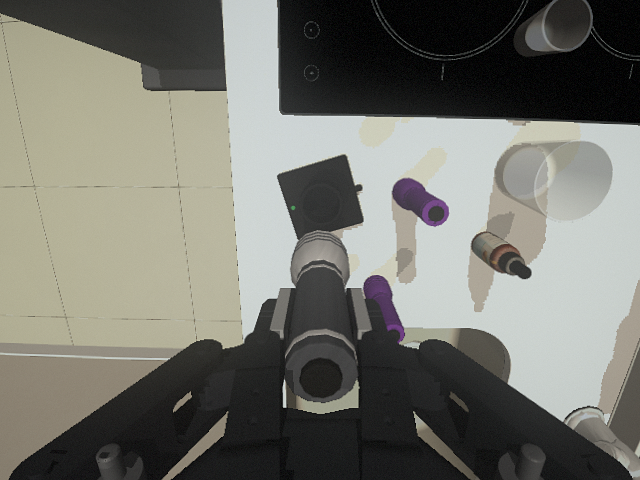

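View pics/s6.png

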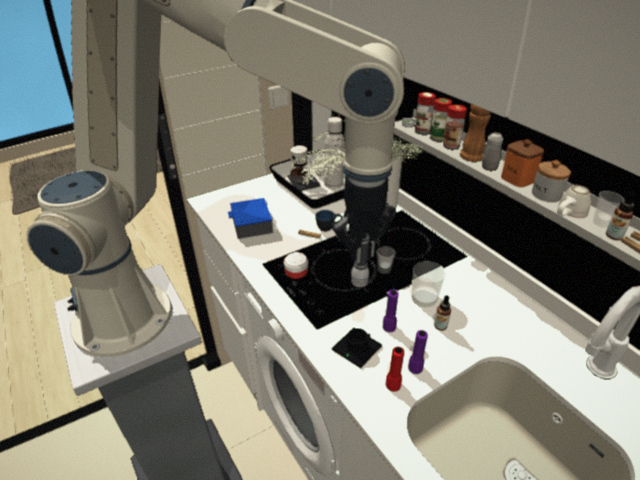

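```bash
python3 -m crank '[[3,0,0,0,0,0,-1],[5,0,0,0,0,0,-1],[5,0,0,0,0,0,-1],[5,0,0,0,0,0,-1],[5,0,0,0,0,0,-1],[5,0,0,0,0,0,-1],[5,0,0,0,0,0,-1],[5,0,0,0,0,0,-1],[4,0,0,0,0,0,-1],[2,0,0,0,0,0,-1]]'; python3 - <<'E'
from h import *
st=r.sense();print(st['eef_pos'],st['tcp_rot'],st['qpos'])
R0=rot(st);print(R0)
print(R0.T@(np.array([452,-243,210])-st['eef_pos']))
E
```

```text
clock: 12.32
eef_pos: [438.1, -389.1, 278.0]
tcp_rot: [-0.772, -0.012, 0.017]
contact_force: [0.2, -0.6, -2.7]
opening: 0.276
[ 438.08808306 -389.13948464  277.95631964] [-0.77217778 -0.01195541  0.01734177] [-0.96128402  0.62500319  1.34341242  0.43666809  1.84793239 -1.01198046]
[[ 0.99977818 -0.00408309 -0.02066197]
 [ 0.01733966  0.71642986  0.69744361]
 [ 0.01195512 -0.69764718  0.71634174]]
[ 15.63041326 152.0514214   52.95665411]
```

```bash
python3 -m crank '[[0,0,0,0.1,1,0.4,-1],[0,0,0,0.2,2,0.7,-1],[0,0,0,0.2,2,0.7,-1],[0,0,0,0.2,2,0.7,-1],[0,0,0,0.2,2,0.7,-1],[0,0,0,0.2,2,0.7,-1],[0,0,0,0.2,1.8,0.6,-1],[0,0,0,0.1,1,0.4,-1],[0,0,0,0,0.5,0.2,-1],[0,0,0,0,0,0,-1]]'; python3 -m crank '[[0,0,0,0,0,0,-1],[0,0,0,0,0,0,-1],[0,0,0,0,0,0,-1],[0,0,0,0,0,0,-1],[0,0,0,0,0,0,-1],[0,0,0,0,0,0,-1],[0,0,0,0,0,0,-1],[0,0,0,0,0,0,-1],[0,0,0,0,0,0,-1],[0,0,0,0,0,0,-1]]'; python3 - <<'E'
from h import *
np.set_printoptions(precision=3,suppress=True)
st=r.sense();print(st['eef_pos'],st['tcp_rot'],st['qvel'])
R0=rot(st);print(R0)
print(R0.T@(np.array([452,-85,52])-st['eef_pos']))
grab('wrist','w7');grab('scene','s7');grab('top','t7')
print(proj('wrist',(452,-85,52),st),proj('wrist',st['eef_pos']+R0[:,1]*73,st))
E
```

```text
clock: 13.15
eef_pos: [450.1, -243.0, 207.2]
tcp_rot: [-0.783, -0.011, 0.016]
contact_force: [-0.9, -0.4, 0.0]
opening: 0.276
clock: 13.98
eef_pos: [451.0, -247.6, 208.6]
tcp_rot: [-0.789, -0.014, 0.013]
contact_force: [-1.1, -0.4, -0.5]
opening: 0.277
[ 451.014 -247.594  208.605] [-0.789 -0.014  0.013] [-0.001  0.002 -0.001 -0.001  0.001 -0.002]
[[ 1.     0.001 -0.019]
 [ 0.013  0.705  0.709]
 [ 0.014 -0.709  0.705]]
[  0.95  225.694   4.938]
(np.float64(320.9575505836348), np.float64(201.50288910253647)) (np.float64(320.0159234342757), np.float64(257.5985895470094))
```

View pics/w7.png

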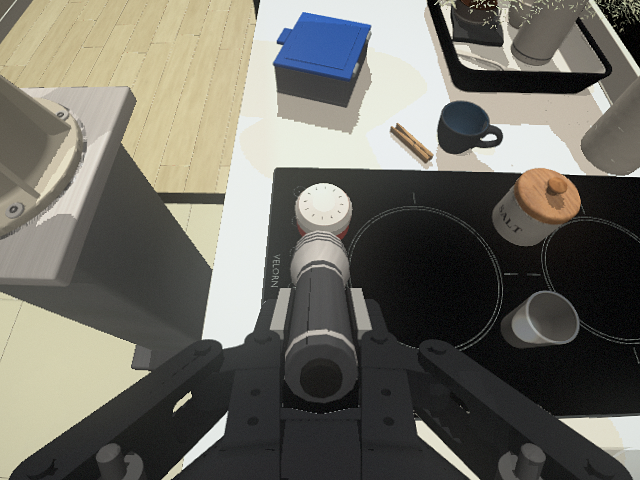

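View pics/s7.png

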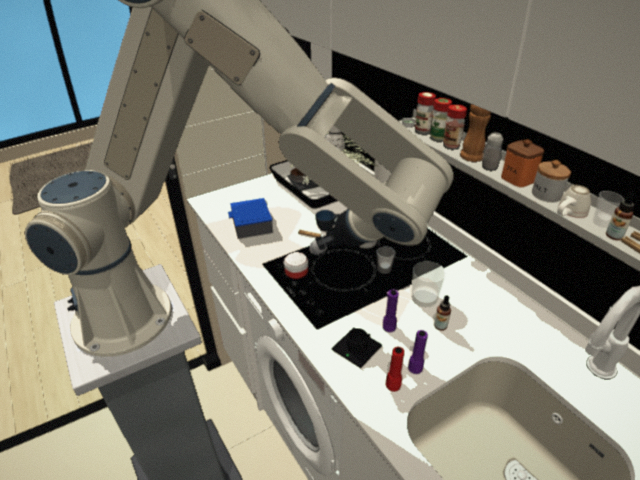

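View pics/t7.png

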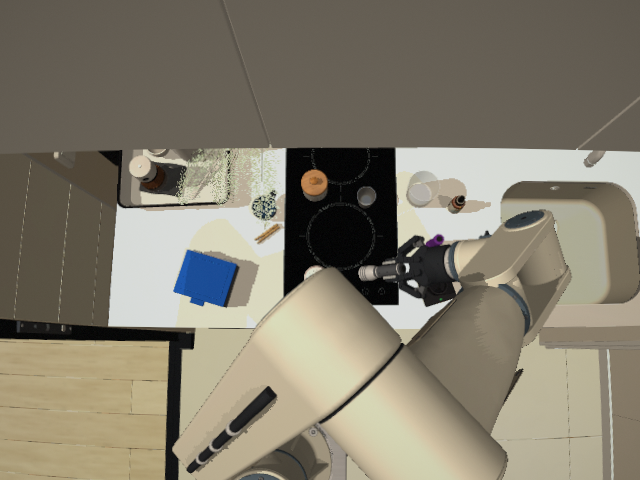

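```bash
python3 - <<'E'
from h import *
st=r.sense();print(st['clock'],st['eef_pos'],st['tcp_rot'],st['opening'],abs(st['qvel']).max())
order.sign_off()
E
```

```text
14.1333 [ 451.00604035 -247.53179909  208.61612769] [-0.78870892 -0.01385249  0.01324441] 0.27568479350571845 0.0009914224979032272
the job is handed in; nothing more can be done
```

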